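# Weigh out frame anchors on the spring scale

### The job

Weigh out a portion of the heavy wall anchors: take them one at a time from the sloping rack of the red case and lay them in the steel pan of the spring scale, setting them down without dropping them, until the black pointer stands within the height of the green band on the white column. Leave the anchors that are not needed in the rack, and do not disturb the level, the doorknob or the hex key.

Things in the scene. Friction and masses are not known exactly. Their poses are not given: they have to be found in the camera images.
- case: Red plastic case, fixed, open towards its +x (the front, turned away from the robot) and above the front half. Its floor spans its x from -90 to +75 mm and its y from -148 to +148 mm; origin on its underside. Side walls 6 mm thick at the y ends, 56 mm high, rising to the roof at 207 mm only where x is below -38 mm; a back wall 56 mm high at x = -90 mm
- roof_edge (a point): Middle of the lower front edge of the case's door, which is slid back and stands still as a roof: 6 mm thick, underside 207 mm above the stool, over case x = -90 to -18 mm. Because of it the gripper must come in tilted, square to the rack's slope, and an anchor is drawn out square to the slope (75 mm clears the roof) or forward
- rack_mid (a point): Middle of the black rack in the case, at the height of the anchors' middles (85 mm). The rack rises towards the case's -x at 32 degrees; four anchors lie on it up the slope, 68 mm apart in the case's y, in notches of two cross bars 26 to 38 mm below and 32 to 44 mm above their middles; between the bars they are free all round. A foot lip 3 mm higher than their axes stops the heads
- anchor1_mid (a point): Heavy frame anchor, loose, 120 mm long, about 150 g (each one differs, by up to 15 percent): round grey nylon sleeve 16 mm in diameter with a steel hex head 12 mm long and up to 25 mm across at one end. This point is the middle of its length, on its axis; its own x runs along the axis from the tip to the head (in the rack: down the slope, to the case's front), its own z square to the slope, upwards
- anchor2_mid (a point): Heavy frame anchor, loose, 120 mm long, about 150 g (each one differs, by up to 15 percent): round grey nylon sleeve 16 mm in diameter with a steel hex head 12 mm long and up to 25 mm across at one end. This point is the middle of its length, on its axis; its own x runs along the axis from the tip to the head (in the rack: down the slope, to the case's front), its own z square to the slope, upwards
- anchor3_mid (a point): Heavy frame anchor, loose, 120 mm long, about 150 g (each one differs, by up to 15 percent): round grey nylon sleeve 16 mm in diameter with a steel hex head 12 mm long and up to 25 mm across at one end. This point is the middle of its length, on its axis; its own x runs along the axis from the tip to the head (in the rack: down the slope, to the case's front), its own z square to the slope, upwards
- anchor4_mid (a point): Heavy frame anchor, loose, 120 mm long, about 150 g (each one differs, by up to 15 percent): round grey nylon sleeve 16 mm in diameter with a steel hex head 12 mm long and up to 25 mm across at one end. This point is the middle of its length, on its axis; its own x runs along the axis from the tip to the head (in the rack: down the slope, to the case's front), its own z square to the slope, upwards
- pan_floor (a point): Centre of the upper face of the scale's steel pan floor (moves down with the pan; 130 mm above the stool when empty). The pan is 160 mm in its x by 190 mm in its y outside, with a lip 4 mm thick and 12 mm high all round, open above. The axes are those of the scale, which is fixed, z up; the column stands at its +y side, a white post 24 x 16 mm, 155 mm tall, centred 135 mm in y from the pan's centre
- pan (a joint): How far the pan has sunk on its spring, in m: 0 empty, 0.075 at its stop; it sinks 1 mm for each 10 g (spring 98 N/m, damped; settles within a second), so about 15 mm for each anchor. It stays level
- pointer_tip (a point): Tip of the flat black pointer, 3 mm thick, which is fixed to the pan and moves down with it beside the column, 8 mm above the pan floor's upper face
- band_mid (a point): Middle of the green band on the white column, 18 mm high (9 mm up and down from this point), fixed during the work; its height above the stool changes from time to time and marks the weight wanted (two or three anchors)
- level: Bystander: aluminium torpedo level with green vials, 200 mm long (its y), 45 mm wide, 20 mm high, loose, lying crosswise beyond the case and scale; origin at the centre of its underside
- doorknob: Bystander: wooden doorknob, 58 mm across, 66 mm high, loose, standing beyond the case and scale; origin at the centre of its underside
- hexkey: Bystander: L-shaped dark steel hex key, 140 mm (its x) by 67 mm, 12 mm thick, loose, lying beyond the case and scale; origin under the middle of its long arm
Things that resemble listed ones, but are neither listed nor needed, are in the scene too. Leave any orange or purple look-alike of the part that bears anchor4_mid alone.

How it is judged:
By the outcome, as a careful person would: the job done as asked, in the order asked, and still so for the second after the job is handed in, with the robot touching nothing.
It also fails if it takes over 72 s, if anything falls off the work surface, if the arm or the gripper's body presses on something with over 40 N, if the wrist force passes 120 N, or if a joint passes its speed limit or range.

### The arm

A 7-joint arm with a two-finger parallel gripper is mounted at the origin on the work surface. World frame = base frame: x ahead of the robot, y to its left, z up, the work surface at z = 0. Lengths are in m, angles in rad, forces in N, time in s.
With the tool pointing down it reaches from about 0.4 to 0.85 m from the base axis. Payload 4.5 kg.
Tool frame: the origin (TCP) lies at the very end of the fingers, on their centre line; the grasp point (between the pads) lies 19 mm behind it; y points along the fingers, x is the direction in which the jaws open and shut, and the axes are right-handed (so a half turn about y gives the same grasp; the last joint's range is limited). The gripper opens to 88 mm and grips with 3 to 60 N. Pads are 18 mm wide; open, the fingers measure 123 mm over their backs; the gripper's body (75 mm by 187 mm) begins 45 mm behind the grasp point.
Start: joints at [-1.284, 0.689, -0.195, 1.565, 0.157, 0.902, -0.215], TCP at [0.156, 0.605, 0.239] pointing down, gripper open.
Joint ranges: [-3.01, 3.01], [-0.46, 2.08], [-1.47, 1.51], [0.13, 2.56], [-1, 4.14], [0.04, 2.09], [-2.66, 2.66]. Speed limits (rad/s): [2.57, 2.57, 3.14, 3.14, 3.14, 3.14, 3.14].

### API

Orientations are given as a unit quaternion [x, y, z, w].
In Python, from plant import r gives the robot as it stands.
- The arm moves only by the shell command python3 -m inch 'ROWS' [OPENING] [FORCE]. ROWS is JSON, a list of rows, each a list of 6 numbers: the shift along the tool's x, y, z in mm, then the turn, a rotation vector about the tool's x, y, z in rad. In form: [[x, y, z, ax, ay, az], ...]. A call has 1 to 12 rows; each row shifts and turns the commanded pose from where the row before left it, along the tool's axes as they then stand; what a row does not reach is not made up. A row lasts 1/12 s, in which the tool goes at most 41.7 mm and 7.16 degrees, less where a joint would pass 70% of its speed; a pose out of reach is approached as far as the arm can. A call is refused whole if a number of a shift passes 41.7 or a number of a turn 0.125, either way. A call with a gripper value outside its range is refused whole. OPENING is the finger opening in mm, from 0 to 88.1, set as the call begins (- or left out, the last holds). The fingers move at their own pace and stop on an object; FORCE is the grip in N (left out, the last holds). Time passes only in rows, so rows that do not move let the fingers close. It gives the time, the measured TCP pose, the force and the opening at its end, in the units of the state.
- r.get_state(): the state, without advancing time (a new reading comes with each control period).
- r.snapshot(name): name is "scene" or "top"; returns a dict with "img" (420x560x3 uint8, red, green, blue), "range_z" (420x560 float32, m along the optical axis (not along the pixel's ray), 0 where there is no reading), "mtx" (3x3 intrinsics, pixels), "camera_from_world" (4x4, takes a point from world to camera coordinates). Camera axes: x right, y down, z forward; pixel columns grow to the right and rows downward; lengths in m; the calibration is good to about 2 mm. A picture is of the moment at which its call begins.
- r.finish_job(): hands the job in, once; it reports no verdict.
The state is a dict: "clock": time; "q": joint angles; "qd": joint speeds; "joint_torque": joint torques, N m; "tool_pos": TCP position; "eef_rot": TCP orientation; "contact_force": force on the tool from outside, world axes, zero at the start; "moment": the same for the moment, N m; "opening": opening from 0.0 (shut) to 1.0 (fully open).
Only numpy, scipy, OpenCV 4.12 (cv2) and the standard library are available. Lean on these libraries where they do the work, as an engineer would, in place of code of your own. Each camera call takes 0.05 s, during which the arm holds its last target.

## Working session

There is one attempt and no reset: what is moved stays moved. The work goes in short steps, Python scripts to look and compute and a shell command to move; the robot and the scene stay as the last step left them, time stands still between calls to the robot, and variables do not carry over. Pictures are saved under pics/ and viewed, and the job is handed in when it is done.

```bash
ls; mkdir -p pics
python3 - <<'E'
from plant import r
import cv2,numpy as np
s=r.get_state();print(s)
for n in("scene","top"):
    d=r.snapshot(n);cv2.imwrite(f"pics/{n}0.png",d["img"][:,:,::-1]);np.savez(f"{n}0.npz",**d)
    print(n,d["mtx"],d["camera_from_world"])
E
```

```text
pics
{'clock': 0.0, 'q': array([-1.28417918,  0.68998824, -0.19452212,  1.56635268,  0.15731403,
        0.90246232, -0.21509863]), 'qd': array([ 0.0005876 , -0.00155545,  0.00026199, -0.00055531, -0.00067093,
       -0.00067182,  0.00051436]), 'joint_torque': array([-5.95749498e-04, -5.27560079e+01, -1.26688991e+00, -1.53425449e+01,
       -5.26359561e-02,  6.65923784e-03,  1.64153626e-04]), 'tool_pos': array([0.15622114, 0.60451298, 0.23790526]), 'eef_rot': array([ 0.55945373,  0.43252489, -0.43348054, -0.55859498]), 'contact_force': array([0.51732987, 0.56912384, 0.44004251]), 'moment': array([0.04501843, 0.03941971, 0.02065491]), 'opening': 1.0006413812105548}
scene [[423.45713475   0.         273.80390655]
 [  0.         423.45713475 206.79268952]
 [  0.           0.           1.        ]] [[-0.89257507  0.4508887   0.00301919  0.425705  ]
 [ 0.3743705   0.74479912 -0.55237759 -0.18590612]
 [-0.25130951 -0.49190817 -0.83358855  1.51952264]
 [ 0.          0.          0.          1.        ]]
top [[529.58532107   0.         281.32911896]
 [  0.         529.58532107 218.12754516]
 [  0.           0.           1.        ]] [[ 0.07656993 -0.99705767 -0.00361359  0.08753163]
 [-0.97457878 -0.07407732 -0.21144443  0.53107396]
 [ 0.2105546   0.01971201 -0.97738334  1.72107508]
 [ 0.          0.          0.          1.        ]]
```

View pics/scene0.png

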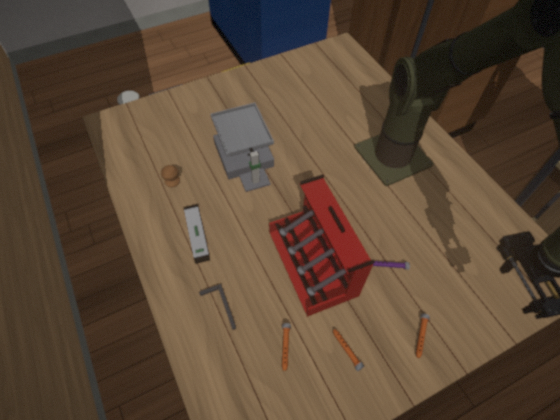

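View pics/top0.png

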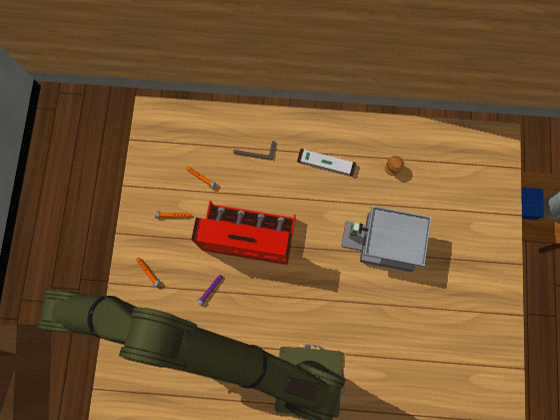

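The scene view shows the case at about px (320,245) with four anchors, the scale at (243,140), the pointer and band at (253,160), the level, knob and key on the left, and decoys at the bottom. I'll crop in and build point clouds.

```bash
cat > h.py <<'E'
import numpy as np,cv2
def load(n): return dict(np.load(n))
def cloud(d):
    z=d["range_z"].astype(float);K=d["mtx"];T=d["camera_from_world"]
    v,u=np.mgrid[:z.shape[0],:z.shape[1]]
    P=np.stack([(u-K[0,2])/K[0,0]*z,(v-K[1,2])/K[1,1]*z,z],-1)
    W=(P-T[:3,3])@T[:3,:3]
    W[z<=0]=np.nan
    return W
def proj(d,p):
    p=np.atleast_2d(p);T=d["camera_from_world"];c=p@T[:3,:3].T+T[:3,3];q=c@d["mtx"].T
    return q[:,:2]/q[:,2:]
E
python3 - <<'E'
from h import *
np.set_printoptions(precision=4,suppress=True)
for n in("scene","top"):
    d=load(n+"0.npz");W=cloud(d);im=d["img"].astype(int)
    red=(im[...,0]>90)&(im[...,1]<50)&(im[...,2]<50)
    p=W[red];p=p[~np.isnan(p).any(1)]
    roof=p[(p[:,2]>0.2)&(p[:,2]<0.225)]
    print(n,len(p),"roof",len(roof),roof.mean(0),cv2.minAreaRect(roof[:,:2].astype(np.float32)))
    low=p[(p[:,2]<0.25)];print(cv2.minAreaRect(low[:,:2].astype(np.float32)))
    # pan
    x=W[...,2];g=(abs(x-.13)<.02)&(W[...,1]<0.1)&(W[...,0]>.2)
    q=W[g];print("pan",len(q),np.median(q,0),cv2.minAreaRect(q[:,:2].astype(np.float32)), np.percentile(q[:,2],[5,50,95]))
    t=W[(W[...,2]<0.01)&(W[...,0]>.2)];print("table",np.nanmedian(t[:,2]))
d=load("scene0.npz")["img"]
cv2.imwrite("pics/c1.png",cv2.resize(d[165:320,255:385],None,fx=4.5,fy=3.8,interpolation=3)[...,::-1])
cv2.imwrite("pics/c2.png",cv2.resize(d[95:195,205:285],None,fx=6,fy=6,interpolation=3)[...,::-1])
E
```

```text
scene 4908 roof 2232 [0.4282 0.2529 0.2126] ((0.4253982603549957, 0.24678580462932587), (0.2902660667896271, 0.07160510867834091), 84.7567367553711)
((0.4714870750904083, 0.23980441689491272), (0.29723942279815674, 0.16453759372234344), 84.79800415039062)
pan 2310 [ 0.4805 -0.2366  0.13  ] ((0.4864719808101654, -0.1252075880765915), (0.4391340911388397, 0.16777540743350983), 85.5405044555664) [0.1253 0.13   0.1414]
table -0.003326642422303331
top 2941 roof 2042 [0.423  0.2402 0.2135] ((0.42303770780563354, 0.23715166747570038), (0.28921326994895935, 0.07357421517372131), 84.6346206665039)
((0.4560603201389313, 0.3370356261730194), (0.22312983870506287, 0.5177431106567383), 7.279659271240234)
pan 3861 [ 0.4944 -0.2669  0.1312] ((0.8832242488861084, -0.3017852306365967), (0.484072208404541, 1.266322374343872), 63.99658203125) [0.1171 0.1312 0.1437]
table -0.08192844791768257
```

View pics/c1.png

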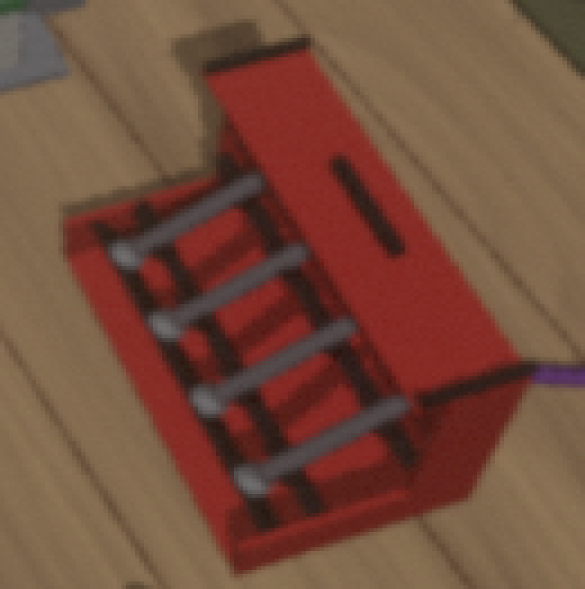

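View pics/c2.png

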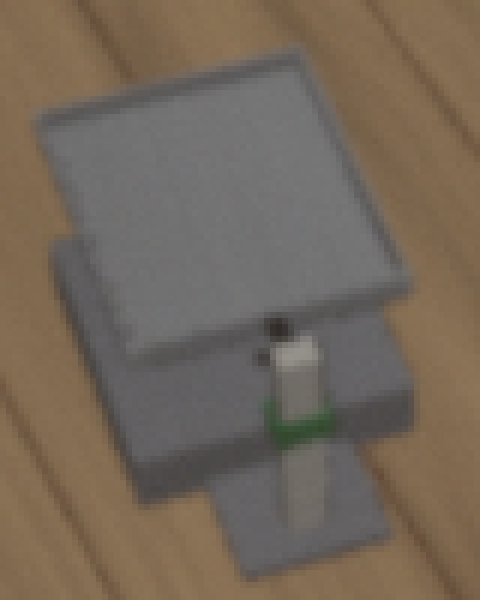

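```bash
cat > est.py <<'E'
from h import *
np.set_printoptions(precision=4,suppress=True)
for n in("scene","top"):
    d=load(n+"0.npz");W=cloud(d);im=d["img"].astype(int)
    m=(abs(W[...,2]-.213)<.006)&(W[...,0]>.33)&(W[...,0]<.6)&(W[...,1]>0.03)&(W[...,1]<.45)
    k,l,st,c=cv2.connectedComponentsWithStats(m.astype(np.uint8));i=1+st[1:,4].argmax();q=W[l==i]
    r=cv2.minAreaRect(q[:,:2].astype(np.float32));print(n,"roof",r,q[:,2].mean())
    mx=im.max(-1)-im.min(-1)
    g=(mx<30)&(im.max(-1)>70)&(W[...,2]>.04)&(W[...,2]<.16)&(W[...,0]>.42)&(W[...,0]<.6)&(W[...,1]>.05)&(W[...,1]<.42)
    k,l,st,c=cv2.connectedComponentsWithStats(g.astype(np.uint8))
    for i in range(1,k):
        if st[i,4]<15: continue
        q=W[l==i];a=q.mean(0);u,s,vt=np.linalg.svd(q-a);v=vt[0]*np.sign(vt[0,0]);t=(q-a)@v
        print(" comp",st[i],"c",a,"dir",v,"elev",np.degrees(np.arcsin(v[2])),"ext",t.min(),t.max(), a+v*t.min(),a+v*t.max())
    # pan
    x=W[...,2];g=(abs(x-.133)<.013)&(W[...,1]<-0.05)&(W[...,1]>-.45)&(W[...,0]>.3)&(W[...,0]<.65)
    k,l,st,c=cv2.connectedComponentsWithStats(g.astype(np.uint8));i=1+st[1:,4].argmax();q=W[l==i]
    print(" pan",len(q),np.median(q,0),cv2.minAreaRect(q[:,:2].astype(np.float32)), np.percentile(q[:,2],[5,50,95]))
    gr=(im[...,1]>im[...,0]+25)&(im[...,1]>im[...,2]+25)&(W[...,1]<0)&(W[...,1]>-.45)&(W[...,0]<.6)&(W[...,0]>.35)
    q=W[gr];print(" green",len(q),q.mean(0),q.min(0),q.max(0)); vv,uu=np.nonzero(gr);print(uu.min(),uu.max(),vv.min(),vv.max())
    po=(W[...,2]>.15)&(W[...,2]<.2)&(W[...,1]<0)&(W[...,1]>-.45)&(W[...,0]<.6)&(W[...,0]>.35); q=W[po];print(" post",len(q),np.median(q,0))
    if len(q): print(q.min(0),q.max(0))
E
python3 est.py
```

```text
scene roof ((0.42429906129837036, 0.24270454049110413), (0.2985467314720154, 0.07421230524778366), 85.00637817382812) 0.2127368292838243
 comp [279 211  34  25 182] c [0.4778 0.1392 0.0859] dir [ 0.8506 -0.0727 -0.5208] elev -31.385474904491712 ext -0.06441797540542724 0.057355286248268494 [0.4231 0.1438 0.1195] [0.5266 0.135  0.056 ]
 comp [288 229  36  26 191] c [0.4837 0.2068 0.0863] dir [ 0.8569 -0.0786 -0.5095] elev -30.63319574969777 ext -0.06328684266480605 0.057497903417626776 [0.4295 0.2118 0.1185] [0.533  0.2023 0.057 ]
 comp [297 249  37  26 199] c [0.4906 0.2743 0.0863] dir [ 0.8519 -0.0737 -0.5186] elev -31.235061734823983 ext -0.06547449620004865 0.05595450052075837 [0.4348 0.2791 0.1202] [0.5382 0.2702 0.0573]
 comp [307 269  39  27 218] c [0.4952 0.342  0.0873] dir [ 0.8538 -0.0762 -0.515 ] elev -30.99862035158915 ext -0.06432485126462636 0.05901164913760537 [0.4403 0.3469 0.1205] [0.5456 0.3375 0.0569]
 pan 2223 [ 0.478  -0.2405  0.13  ] ((0.47900229692459106, -0.23128864169120789), (0.22490914165973663, 0.16081836819648743), 83.32892608642578) [0.1256 0.13   0.1412]est.py:20: RuntimeWarning: Mean of empty slice.
  q=W[gr];print(" green",len(q),q.mean(0),q.min(0),q.max(0)); vv,uu=np.nonzero(gr);print(uu.min(),uu.max(),vv.min(),vv.max())
  ret = um.true_divide(
Traceback (most recent call last):
  File "est.py", line 20, in <module>
    q=W[gr];print(" green",len(q),q.mean(0),q.min(0),q.max(0)); vv,uu=np.nonzero(gr);print(uu.min(),uu.max(),vv.min(),vv.max())
                                            ~~~~~^^^
ValueError: zero-size array to reduction operation minimum which has no identity
```

```bash
sed -i 's/+25)/+12)/g; s/\.6)&(W\[\.\.\.,0\]>\.35)$/.65)\&(W[...,0]>.3)/' est.py; python3 est.py
python3 - <<'E'
from h import *
d=load("scene0.npz");im=d["img"];W=cloud(d)
np.set_printoptions(precision=3,suppress=True)
for v in range(148,186): print(v,*[tuple(im[v,u]) for u in range(248,262,1)][2:10])
print(W[146:186:2,255])
E
```

```text
scene roof ((0.42429906129837036, 0.24270454049110413), (0.2985467314720154, 0.07421230524778366), 85.00637817382812) 0.2127368292838243
 comp [279 211  34  25 182] c [0.4778 0.1392 0.0859] dir [ 0.8506 -0.0727 -0.5208] elev -31.385474904491712 ext -0.06441797540542724 0.057355286248268494 [0.4231 0.1438 0.1195] [0.5266 0.135  0.056 ]
 comp [288 229  36  26 191] c [0.4837 0.2068 0.0863] dir [ 0.8569 -0.0786 -0.5095] elev -30.63319574969777 ext -0.06328684266480605 0.057497903417626776 [0.4295 0.2118 0.1185] [0.533  0.2023 0.057 ]
 comp [297 249  37  26 199] c [0.4906 0.2743 0.0863] dir [ 0.8519 -0.0737 -0.5186] elev -31.235061734823983 ext -0.06547449620004865 0.05595450052075837 [0.4348 0.2791 0.1202] [0.5382 0.2702 0.0573]
 comp [307 269  39  27 218] c [0.4952 0.342  0.0873] dir [ 0.8538 -0.0762 -0.515 ] elev -30.99862035158915 ext -0.06432485126462636 0.05901164913760537 [0.4403 0.3469 0.1205] [0.5456 0.3375 0.0569]
 pan 2223 [ 0.478  -0.2405  0.13  ] ((0.47900229692459106, -0.23128864169120789), (0.22490914165973663, 0.16081836819648743), 83.32892608642578) [0.1256 0.13   0.1412]
[... 14980 characters left out ...]
np.uint8(101), np.uint8(98), np.uint8(100)) (np.uint8(101), np.uint8(98), np.uint8(99)) (np.uint8(102), np.uint8(99), np.uint8(101)) (np.uint8(100), np.uint8(97), np.uint8(98)) (np.uint8(99), np.uint8(96), np.uint8(98))
[[ 0.469 -0.151  0.133]
 [ 0.471 -0.148  0.127]
 [ 0.446 -0.207  0.044]
 [ 0.486 -0.113  0.151]
 [ 0.49  -0.106  0.151]
 [ 0.492 -0.1    0.149]
 [ 0.493 -0.1    0.139]
 [ 0.492 -0.103  0.127]
 [ 0.493 -0.102  0.118]
 [ 0.494 -0.1    0.11 ]
 [ 0.497 -0.095  0.108]
 [ 0.495 -0.099  0.092]
 [ 0.494 -0.102  0.079]
 [ 0.494 -0.104  0.066]
 [ 0.496 -0.101  0.059]
 [ 0.495 -0.104  0.044]
 [ 0.496 -0.102  0.036]
 [ 0.495 -0.104  0.022]
 [ 0.498 -0.098  0.02 ]
 [ 0.501 -0.093  0.016]]
```

Run:
```python
from h import *
np.set_printoptions(precision=1,suppress=True)
d=load("scene0.npz");im=d["img"].astype(int)
yaw=np.radians(-6.7);X=np.array([np.cos(yaw),np.sin(yaw),0]);Y=np.array([-X[1],X[0],0])
c=np.array([.4767,-.248,0])
for n in("scene","top"):
    d=load(n+"0.npz")
    for dx in(-.012,0,.012):
      pts=[c+Y*(.135+.009)+X*dx+np.array([0,0,z]) for z in(.155,.12,.11,.10,.09,.08)]
      print(n,dx,proj(d,pts).tolist())
d=load("scene0.npz");im=d["img"].astype(int)
# green profile on front
for u in range(250,261): 
    g=im[158:174,u,1]-im[158:174,u,0]; w=np.clip(g+3.5,0,None); v=np.arange(158,174); print(u,g.tolist(), (w*v).sum()/w.sum())
```

```text
scene -0.012 [[257.64488779485265, 152.78519702782833], [257.961099060487, 160.01978264516765], [258.0489490931991, 162.02970022943373], [258.1357270043568, 164.0150887851035], [258.22145230117985, 165.97639461711975], [258.30614402049633, 167.91405326835698]]
scene 0 [[253.99584006969465, 153.78922069603482], [254.39162334225838, 161.01444779846793], [254.50157480897985, 163.0216683466291], [254.61018215898466, 165.00435135315277], [254.71746988954524, 166.96294402833914], [254.82346190622673, 168.89788278057102]]
scene 0.012 [[250.3339981037519, 154.79676465817334], [250.80990389601737, 162.01252477203587], [250.94210756643503, 164.0170180717802], [251.07269235719548, 165.99696565796296], [251.20168782295704, 167.95281564306285], [251.32912280332005, 169.88500529773597]]
top -0.012 [[353.4000871887928, 229.7519209366226], [351.9918384772512, 231.81960769839023], [351.59981292131835, 232.3952063448746], [351.21223573723694, 232.9642735885513], [350.82903163765724, 233.52691997143964], [350.4501270246526, 234.08325355503274]]
top 0 [[354.0245133517029, 226.08731300977604], [352.60579
[... 667 characters left out ...]
3, -4] 166.83760683760684
253 [-4, -4, -4, -4, -4, -4, 0, 11, 21, 20, 18, 6, 0, -3, -4, -4] 166.8910891089109
254 [-6, -5, -3, -4, -4, -3, 4, 16, 22, 23, 15, 3, -3, -4, -3, -5] 166.46226415094338
255 [-5, -4, -4, -4, -4, -2, 9, 20, 23, 21, 12, 1, -3, -4, -5, -6] 166.1651376146789
256 [-5, -4, -4, -5, -4, 0, 12, 23, 22, 19, 9, 1, -3, -5, -5, -4] 165.95495495495496
257 [-4, -5, -3, -4, -2, 4, 15, 23, 21, 15, 8, 0, -5, -6, -5, -5] 165.61777777777777
258 [-2, -3, 0, 0, 4, 11, 20, 22, 23, 14, 2, -3, -4, -4, -4, -4] 164.69230769230768
259 [-3, -2, 0, 5, 8, 17, 22, 22, 18, 11, 4, -1, -3, -4, -2, -4] 164.5241379310345
260 [-2, -3, -1, 2, 4, 10, 12, 13, 10, 6, 1, -2, -2, -3, -4, -3] 164.5079365079365
```

```bash
cat > g.py <<'E'
from h import *
from scipy.spatial.transform import Rotation as Ro
np.set_printoptions(precision=4,suppress=True)
yc=np.radians(-5.0);CX=np.array([np.cos(yc),np.sin(yc),0]);CY=np.array([-CX[1],CX[0],0]);Z=np.array([0,0,1.])
RM=np.array([.4806,.2370,.0845]);s,c=np.sin(np.radians(32)),np.cos(np.radians(32))
N=s*CX+c*Z; D=c*CX-s*Z      # normal, downslope
def anc(k): return RM+CY*(-.102+.068*(k-1))   # k=1..4, low y first
ys=np.radians(-6.7);SX=np.array([np.cos(ys),np.sin(ys),0]);SY=np.array([-SX[1],SX[0],0]);PAN=np.array([.4767,-.248,.130])
def frame(x,y):
    return np.stack([x,y,np.cross(x,y)],1)
RG=frame(CY,-N); RP=frame(SY,-Z)
def st():
    from plant import r
    return r.get_state()
def delta(p,R,flip=False):
    S=st();R0=Ro.from_quat(S["eef_rot"]).as_matrix();p0=S["tool_pos"]
    print("t",round(S["clock"],2),"tcp",p0,"q",S["q"],"F",S["contact_force"],"op",round(S["opening"]*88.1,1))
    if flip: R=R@np.diag([-1,1,-1])
    rv=Ro.from_matrix(R0.T@R).as_rotvec()
    print("turn",rv,"|",np.linalg.norm(rv)); print("shift before turn",1000*R0.T@(p-p0)," after turn",1000*R.T@(p-p0)," world",1000*(p-p0))
def grasp(k,up,tipdepth=.007,down=.006): return anc(k)+D*down-N*tipdepth+N*up
E
python3 - <<'E'
from g import *
S=st();print(Ro.from_quat(S["eef_rot"]).as_matrix())
for f in(0,1): delta(grasp(3,.14),RG,f)
print(grasp(3,.14))
E
```

```text
[[ 0.2501 -0.0003 -0.9682]
 [ 0.9682 -0.0015  0.2501]
 [-0.0015 -1.     -0.0001]]
t 0.1 tcp [0.1562 0.6046 0.238 ] q [-1.2842  0.6898 -0.1945  1.5662  0.1573  0.9025 -0.2151] F [-0.4545 -0.2334 -0.277 ] op 88.5
turn [ 0.5572 -0.1616  0.0447] | 0.5818757466322761
shift before turn [-228.7381   44.3327 -474.9167]  after turn [-303.9287 -190.995  -388.5622]  world [ 402.6032 -340.3129  -43.9336]
t 0.1 tcp [0.1562 0.6046 0.238 ] q [-1.2842  0.6898 -0.1945  1.5662  0.1573  0.9025 -0.2151] F [-0.4545 -0.2334 -0.277 ] op 88.5
turn [-0.0659  2.8659  0.8217] | 2.9820737418600616
shift before turn [-228.7381   44.3327 -474.9167]  after turn [ 303.9287 -190.995   388.5622]  world [ 402.6032 -340.3129  -43.9336]
[0.5588 0.2643 0.1941]
```

```bash
python3 -m inch '[[0,-35,0,0,0,0],[0,-35,0,0,0,0],[0,-35,0,0,0,0],[0,-35,0,0,0,0],[-17,0,-36,0,0,0],[-17,0,-36,0,0,0],[-17,0,-36,0,0,0],[-17,0,-36,0,0,0],[-17,0,-36,0,0,0],[-17,0,-36,0,0,0]]' 38 40
python3 -c "
from g import *
delta(grasp(3,.14),RG)"
```

```text
clock: 0.93
tool_pos: [0.341, 0.4506, 0.3784]
eef_rot: [0.559, 0.433, -0.433, -0.559]
contact_force: [0.0, 0.4, 0.9]
opening: 0.43
t 0.93 tcp [0.341  0.4506 0.3784] q [-0.8828  0.4673 -0.1995  1.5409  0.0983  1.144   0.216 ] F [0.011  0.3534 0.9437] op 37.9
turn [ 0.557  -0.1612  0.0454] | 0.581610458966869
shift before turn [-125.8473  184.3827 -257.5573]  after turn [-166.6475   32.7022 -295.5156]  world [ 217.8699 -186.3452 -184.3324]
```

```bash
python3 -m inch '[[-17,0,-36,0,0,0],[-17,0,-36,0,0,0],[-17,0,-36,0,0,0],[-17,0,-36,0,0,0],[-17,0,-36,0,0,0],[-17,0,-36,0,0,0],[-17,0,-36,0,0,0],[0,0,0,0.11,-0.033,0.009],[0,0,0,0.11,-0.033,0.009],[0,0,0,0.11,-0.033,0.009],[0,0,0,0.11,-0.033,0.009],[0,0,0,0.11,-0.033,0.009]]'
python3 -c "
from g import *
delta(grasp(3,.14),RG)"
```

```text
clock: 1.93
tool_pos: [0.5546, 0.2732, 0.3792]
eef_rot: [-0.357, -0.33, 0.591, 0.644]
contact_force: [-0.3, 1.4, 0.4]
opening: 0.432
t 1.93 tcp [0.5546 0.2732 0.3792] q [-0.31    0.8713 -0.269   0.8599 -0.1134  1.8884  0.9439] F [-0.2834  1.3869  0.3897] op 38.0
turn [0.0029 0.0048 0.0004] | 0.005616248369794908
shift before turn [  -9.1032  154.5823 -101.7903]  after turn [  -8.5585  154.2873 -102.284 ]  world [   4.2171   -8.9601 -185.0453]
```

```bash
python3 -m inch '[[-3,30,-20,0.003,0.005,0],[-3,30,-20,0,0,0],[-3,30,-20,0,0,0],[0,32,-21,0,0,0],[0,32,-21,0,0,0],[0,0,0,0,0,0]]'
python3 - <<'E'
from g import *
delta(grasp(3,0),RG)
from plant import r
d=r.snapshot("scene");np.savez("s1.npz",**d)
cv2.imwrite("pics/s1.png",cv2.resize(d["img"][130:330,220:400],None,fx=3.3,fy=3,interpolation=3)[...,::-1])
E
```

```text
clock: 2.43
tool_pos: [0.5553, 0.2619, 0.1864]
eef_rot: [-0.358, -0.322, 0.594, 0.645]
contact_force: [-1.7, -1.2, -0.9]
opening: 0.432
t 2.43 tcp [0.5553 0.2619 0.1864] q [-0.283   1.0202 -0.2637  1.1107 -0.0618  1.5191  1.0193] F [-1.7093 -1.1695 -0.9448] op 38.1
turn [-0.0079 -0.0051 -0.0077] | 0.012167394608563984
shift before turn [  3.7095 131.693    0.2853]  after turn [  2.6933 131.7115   1.303 ]  world [ -70.397     8.8625 -111.0072]
```

View pics/s1.png

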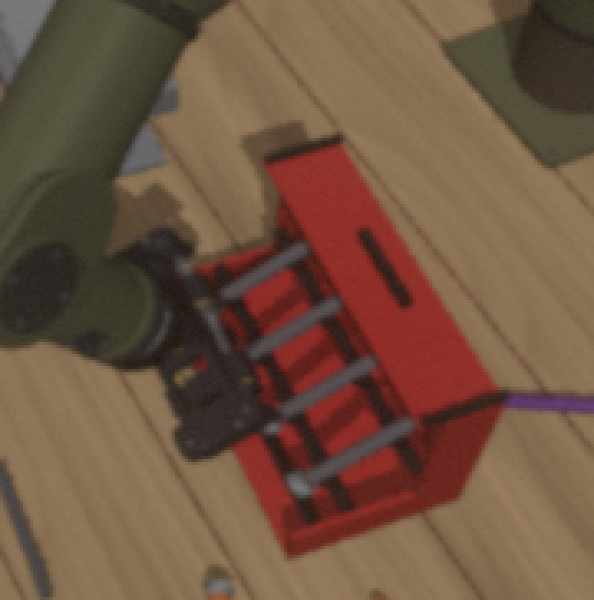

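The gripper, at about px (215,380), stands in front of the rack and square to it, and the arm passes clear of the roof. Descending now.

```bash
python3 -m inch '[[3,20,1,-0.008,-0.005,-0.008],[0,25,0,0,0,0],[0,25,0,0,0,0],[0,20,0,0,0,0],[0,10,0,0,0,0],[0,10,0,0,0,0],[0,0,0,0,0,0]]'
python3 - <<'E'
from g import *
delta(grasp(3,0),RG)
from plant import r
d=r.snapshot("scene");np.savez("s1.npz",**d)
cv2.imwrite("pics/s2.png",cv2.resize(d["img"][190:310,260:380],None,fx=5,fy=5,interpolation=3)[...,::-1])
E
```

```text
clock: 3.07
tool_pos: [0.5012, 0.2741, 0.1021]
eef_rot: [-0.359, -0.334, 0.587, 0.644]
contact_force: [-0.5, 0.1, 0.6]
opening: 0.43
t 3.07 tcp [0.5012 0.2741 0.1021] q [-0.2985  1.0425 -0.2809  1.3613 -0.0609  1.2172  1.0207] F [-0.5375  0.0502  0.5534] op 37.9
turn [0.0122 0.0049 0.0078] | 0.015295769184294825
shift before turn [-5.0359 31.0397 -0.2405]  after turn [-4.7905 31.0728 -0.6428]  world [-16.2778  -3.3846 -26.6919]
```

View pics/s2.png

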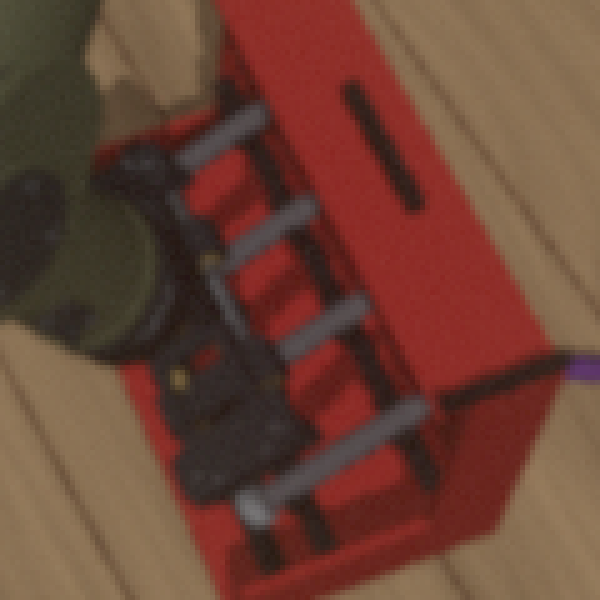

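```bash
python3 -m inch '[[0,0,0,0,0,0],[0,0,0,0,0,0]]'
python3 - <<'E'
from g import *
delta(grasp(3,0),RG)
E
```

```text
clock: 3.28
tool_pos: [0.5031, 0.2738, 0.1023]
eef_rot: [-0.36, -0.335, 0.586, 0.644]
contact_force: [-0.5, -0.7, -0.2]
opening: 0.435
t 3.28 tcp [0.5031 0.2738 0.1023] q [-0.2975  1.0421 -0.2801  1.3587 -0.0605  1.2169  1.0209] F [-0.5141 -0.7265 -0.1896] op 38.3
turn [0.0154 0.004  0.0093] | 0.01846360345119093
shift before turn [-4.9369 32.2696  1.3887]  after turn [-4.64   32.3317  0.8715]  world [-18.2087  -3.0647 -26.957 ]
```

```bash
python3 -m inch '[[-5,0,1,0.015,0.004,0.009],[0,0,0,0,0,0],[0,0,0,0,0,0]]'
python3 - <<'E'
from g import *
delta(grasp(3,0),RG)
E
```

```text
clock: 3.53
tool_pos: [0.5008, 0.268, 0.1013]
eef_rot: [-0.357, -0.326, 0.591, 0.645]
contact_force: [-0.1, 0.5, -0.6]
opening: 0.431
t 3.53 tcp [0.5008 0.268  0.1013] q [-0.2942  1.0492 -0.277   1.3532 -0.0592  1.2372  1.0219] F [-0.1206  0.4989 -0.5674] op 38.0
turn [-0.0022 -0.0012 -0.0012] | 0.0027846981153705794
shift before turn [ 1.4252 30.4906 -0.1818]  after turn [ 1.3896 30.4926 -0.115 ]  world [-15.8789   2.7841 -25.9201]
```

```bash
python3 -m inch '[[1,10,0,0,0,0],[0,10,0,0,0,0],[0,10,0,0,0,0],[0,0,0,0,0,0],[0,0,0,0,0,0]]'
python3 - <<'E'
from g import *
delta(grasp(3,0),RG)
from plant import r
d=r.snapshot("scene");np.savez("s1.npz",**d)
cv2.imwrite("pics/s3.png",cv2.resize(d["img"][190:310,260:380],None,fx=5,fy=5,interpolation=3)[...,::-1])
E
```

```text
clock: 3.95
tool_pos: [0.4835, 0.2707, 0.0752]
eef_rot: [-0.356, -0.326, 0.592, 0.645]
contact_force: [0.0, 0.7, -1.3]
opening: 0.43
t 3.95 tcp [0.4835 0.2707 0.0752] q [-0.3023  1.0693 -0.2801  1.4093 -0.0583  1.162   1.0202] F [ 0.0168  0.655  -1.3212] op 37.9
turn [-0.0045 -0.0001 -0.0023] | 0.005028433980285707
shift before turn [ 0.1783 -0.862  -1.0867]  after turn [ 0.1802 -0.8567 -1.0905]  world [1.3893 0.0594 0.1486]
```

View pics/s3.png

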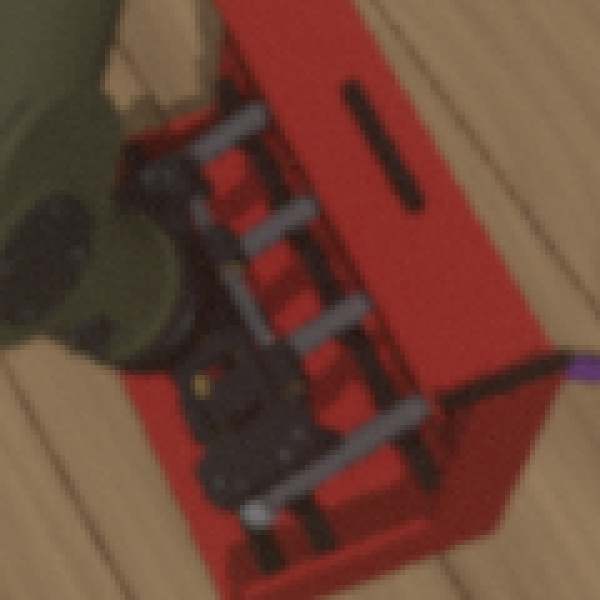

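```bash
python3 -m inch '[[0,0,0,0,0,0],[0,0,0,0,0,0],[0,0,0,0,0,0],[0,0,0,0,0,0],[0,0,0,0,0,0]]' 0 40
python3 -m inch '[[0,-5,0,0,0,0],[0,-10,0,0,0,0],[0,-15,0,0,0,0],[0,-15,0,0,0,0],[0,-15,0,0,0,0],[0,-15,0,0,0,0],[0,-15,0,0,0,0]]'
python3 - <<'E'
from g import *
delta(grasp(3,.11),RG)
from plant import r
d=r.snapshot("scene");np.savez("s1.npz",**d)
cv2.imwrite("pics/s4.png",cv2.resize(d["img"][130:310,220:380],None,fx=4,fy=3.33,interpolation=3)[...,::-1])
E
```

```text
clock: 4.42
tool_pos: [0.4848, 0.2708, 0.076]
eef_rot: [-0.357, -0.327, 0.591, 0.645]
contact_force: [0.9, -0.1, 1.1]
opening: 0.167
clock: 5.0
tool_pos: [0.5326, 0.2664, 0.1526]
eef_rot: [-0.357, -0.326, 0.592, 0.645]
contact_force: [0.3, -0.1, -2.0]
opening: 0.169
t 5.0 tcp [0.5326 0.2664 0.1526] q [-0.2869  1.0234 -0.2716  1.2221 -0.0622  1.3957  1.0213] F [ 0.3022 -0.1149 -1.9797] op 14.8
turn [-0.0026 -0.0005 -0.0017] | 0.0031675877304597052
shift before turn [  0.1284 -19.1506  -0.2657]  after turn [  0.1605 -19.1496  -0.3163]  world [10.3903 -0.7479 16.0722]
```

View pics/s4.png

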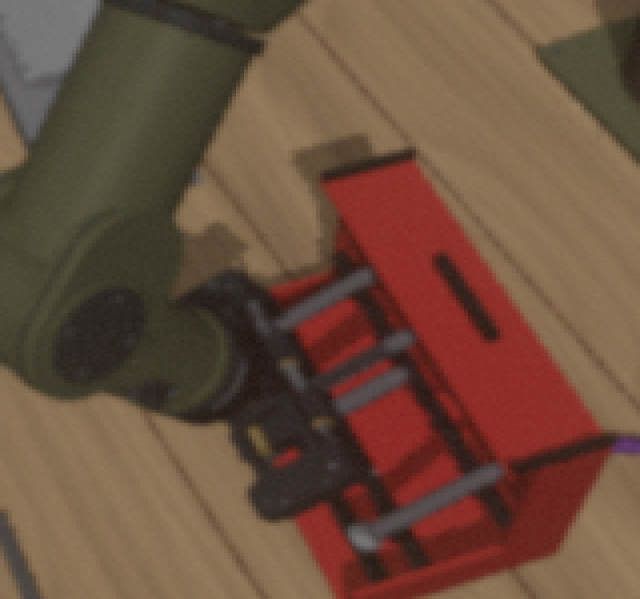

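The grasp held: opening 14.8 mm, 2 N of weight, and the anchor at px (360,360) is lifted. Drawing it out further.

```bash
python3 -m inch '[[0,-20,0,0,0,0],[0,-30,0,0,0,0],[0,-30,0,0,0,0],[0,-30,0,0,0,0],[0,0,0,0,0,0]]'
python3 - <<'E'
from g import *
P=PAN+SY*(-.055)+SX*.006+Z*.15
print(P)
delta(P,RP)
E
```

```text
clock: 5.47
tool_pos: [0.5947, 0.2619, 0.2491]
eef_rot: [-0.359, -0.33, 0.588, 0.645]
contact_force: [0.2, -0.7, -1.0]
opening: 0.168
[ 0.4762 -0.3033  0.28  ]
t 5.47 tcp [0.5947 0.2619 0.2491] q [-0.282   1.0187 -0.2564  0.8989 -0.0678  1.7139  1.0167] F [ 0.1757 -0.6717 -1.004 ] op 14.8
turn [-0.5515  0.0272 -0.0049] | 0.5521553878952399
shift before turn [-573.44      7.5849   74.3619]  after turn [-575.1423  -30.9489   51.7126]  world [-118.4617 -565.1811   30.9489]
```

```bash
python3 -m inch '[[0,-10,0,-0.11,0.005,-0.001],[0,-10,0,-0.11,0.005,-0.001],[0,-10,0,-0.11,0.005,-0.001],[0,-10,0,-0.11,0.005,-0.001],[-10,-10,0,-0.11,0.006,-0.001],[-25,0,2,0,0,0],[-35,0,3,0,0,0],[-35,0,3,0,0,0],[-35,0,3,0,0,0],[-35,0,3,0,0,0],[-35,0,3,0,0,0],[-35,0,3,0,0,0]]'
python3 - <<'E'
from g import *
P=PAN+SY*(-.055)+SX*.006+Z*.15
delta(P,RP)
E
```

```text
clock: 6.47
tool_pos: [0.5573, 0.0178, 0.2916]
eef_rot: [-0.524, -0.467, 0.476, 0.53]
contact_force: [0.1, -0.2, -1.8]
opening: 0.168
t 6.47 tcp [0.5573 0.0178 0.2916] q [ 0.0005  0.5428 -0.1893  1.6909  0.1212  0.9338  1.2231] F [ 0.057  -0.2469 -1.8175] op 14.8
turn [-0.0139  0.005  -0.0039] | 0.0152747883737886
shift before turn [-328.1615   13.5083   44.5617]  after turn [-328.432    11.6138   43.0786]  world [ -81.1028 -321.163   -11.6138]
```

```bash
python3 -m inch '[[-35,0,3,0,0,0],[-35,0,3,0,0,0],[-35,0,3,0,0,0],[-35,0,3,0,0,0],[-35,0,3,0,0,0],[-35,0,3,0,0,0],[-35,0,3,0,0,0],[-30,0,3,0,0,0],[0,0,0,0,0,0],[0,0,0,0,0,0]]'
python3 - <<'E'
from g import *
P=PAN+SY*(-.055)+SX*.006+Z*.15
delta(P,RP)
from plant import r
d=r.snapshot("scene");np.savez("s1.npz",**d)
cv2.imwrite("pics/s5.png",cv2.resize(d["img"][40:240,120:340],None,fx=3.5,fy=3,interpolation=3)[...,::-1])
E
```

```text
clock: 7.3
tool_pos: [0.5027, -0.2529, 0.2928]
eef_rot: [-0.526, -0.466, 0.474, 0.531]
contact_force: [0.8, 0.6, -1.0]
opening: 0.168
t 7.3 tcp [ 0.5027 -0.2529  0.2928] q [ 0.4934  0.5475 -0.1865  1.6769  0.1274  0.9417  1.7109] F [ 0.7542  0.5814 -0.9706] op 14.8
turn [-0.0138 -0.0001 -0.0034] | 0.01424759007037905
shift before turn [-53.0974  13.2264  20.1684]  after turn [-53.1387  12.7665  20.3551]  world [-26.4158 -50.4009 -12.7665]
```

View pics/s5.png

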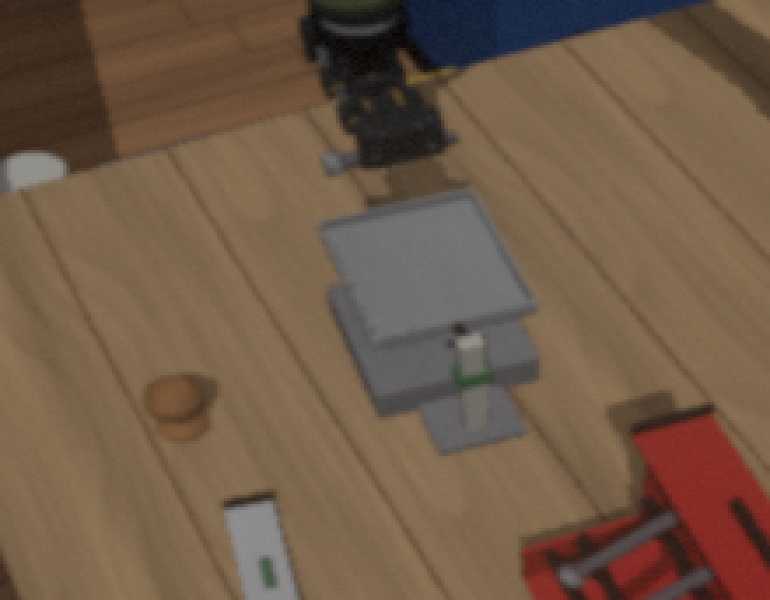

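```bash
cat > held.py <<'E'
from g import *
import sys
d=load(sys.argv[1]);W=cloud(d);im=d["img"].astype(int)
S=st();p=S["tool_pos"];R=Ro.from_quat(S["eef_rot"]).as_matrix()
L=(W-p)@R   # tool frame
m=(abs(L[...,0])<.02)&(abs(L[...,1])<.04)&(abs(L[...,2])<.1)&(im.max(-1)>65)&(im.max(-1)-im.min(-1)<35)
q=L[m];print(len(q))
for lo in np.arange(-.08,.08,.01):
    t=q[(q[:,2]>=lo)&(q[:,2]<lo+.01)]
    if len(t): print(round(lo+.005,3),len(t),1000*np.median(t,0),"top y",1000*np.percentile(t[:,1],10), "bot",1000*t[:,1].max())
print("z ext",1000*q[:,2].min(),1000*q[:,2].max())
E
python3 held.py s1.npz
```

```text
78
-0.055 6 [ -0.1847  -6.4231 -50.7677] top y -10.446308024744505 bot 5.610285066561511
-0.045 28 [  6.5439  -9.5813 -44.6855] top y -15.320223528987574 bot 3.741149224799672
-0.035 19 [  4.252   -8.6514 -36.4877] top y -13.328464561992442 bot 6.537724341680402
-0.025 14 [  1.6181  -9.569  -25.3789] top y -11.951104574095263 bot 2.4184192541476337
0.055 2 [ 3.1879 -5.8283 59.3363] top y -9.591987860344851 bot -1.123796879516927
0.065 9 [ 3.1846 -7.1954 64.7952] top y -9.24808153726092 bot -2.5937847039493374
z ext -51.14353639158543 69.88953204423855
```

```bash
python3 -m inch '[[-15,0,6,-0.014,0,-0.003],[-20,0,8,0,0,0],[-18,0,4,0,0,0],[0,20,0,0,0,0],[0,20,0,0,0,0],[0,20,0,0,0,0],[0,20,0,0,0,0],[0,20,0,0,0,0],[0,15,0,0,0,0],[0,0,0,0,0,0],[0,0,0,0,0,0]]'
python3 - <<'E'
from g import *
P=PAN+SY*(-.055)+SX*.009+Z*(-.013)
delta(P,RP)
from plant import r
d=r.snapshot("scene");np.savez("s1.npz",**d)
cv2.imwrite("pics/s6.png",cv2.resize(d["img"][70:220,170:310],None,fx=5,fy=4,interpolation=3)[...,::-1])
E
python3 held.py s1.npz
```

```text
clock: 8.27
tool_pos: [0.4813, -0.2999, 0.1786]
eef_rot: [-0.527, -0.472, 0.471, 0.527]
contact_force: [0.4, -0.6, -1.8]
opening: 0.17
t 8.27 tcp [ 0.4813 -0.2999  0.1786] q [ 0.5756  0.6931 -0.1664  1.8047  0.1713  0.6571  1.7719] F [ 0.3626 -0.5548 -1.7583] op 15.0
turn [0.0011 0.007  0.0014] | 0.007196945073296477
shift before turn [-4.0953 61.5549  1.7676]  after turn [-4.021  61.5625  1.6698]  world [ -2.1275  -3.7987 -61.5625]
83
-0.065 10 [  4.732   37.1927 -66.8537] top y 35.25312869497739 bot 39.5455471564764
-0.055 8 [  2.2671  -0.432  -50.723 ] top y -11.136393387444814 bot 10.16443674068636
-0.045 22 [  8.3337  -9.1898 -45.4801] top y -12.81844071788911 bot 3.795891979041009
-0.035 16 [  5.8048  -8.5412 -35.4458] top y -12.391277213935956 bot -1.2351304373754848
-0.025 11 [  5.18    -8.3807 -25.2109] top y -11.012535234142817 bot -1.0196159519247083
0.065 6 [ 4.6185 -9.3965 63.9632] top y -10.804965937384402 bot -6.9384443878906055
z ext -69.01551654205726 90.1723415843859
```

View pics/s6.png

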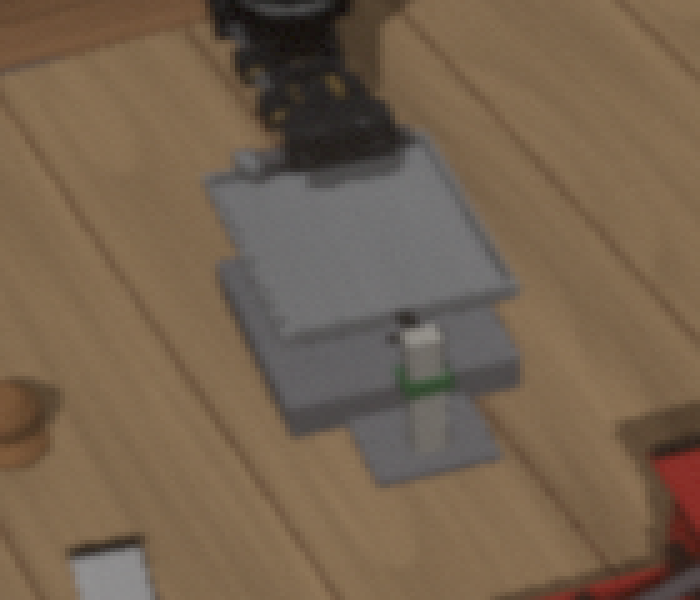

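```bash
python3 -m inch '[[-4,15,2,0,0.007,0],[0,12,0,0,0,0],[0,8,0,0,0,0],[0,6,0,0,0,0],[0,5,0,0,0,0],[0,5,0,0,0,0],[0,5,0,0,0,0],[0,3,0,0,0,0],[0,0,0,0,0,0],[0,0,0,0,0,0]]'
python3 - <<'E'
from g import *
P=PAN+SY*(-.055)+SX*.009+Z*(-.013)
delta(P,RP)
from plant import r
d=r.snapshot("scene");np.savez("s1.npz",**d)
W=cloud(d);q=W[(abs(W[...,0]-.477)<.05)&(abs(W[...,1]+.22)<.03)];print("pan z",np.nanmedian(q[:,2]))
cv2.imwrite("pics/s7.png",cv2.resize(d["img"][70:220,170:310],None,fx=5,fy=4,interpolation=3)[...,::-1])
E
```

```text
clock: 9.15
tool_pos: [0.4794, -0.3057, 0.1202]
eef_rot: [0.53, 0.47, -0.469, -0.528]
contact_force: [0.6, 1.2, 1.6]
opening: 0.164
t 9.15 tcp [ 0.4794 -0.3057  0.1202] q [ 0.5692  0.782  -0.1398  1.8439  0.1954  0.5254  1.7518] F [0.5923 1.2427 1.6411] op 14.4
turn [ 0.0035 -0.0025 -0.0004] | 0.0042856210522725134
shift before turn [2.0231 3.2321 0.4213]  after turn [2.0229 3.2344 0.4051]  world [-0.1663  2.0563 -3.2344]
pan z 0.1833272990643085
```

View pics/s7.png

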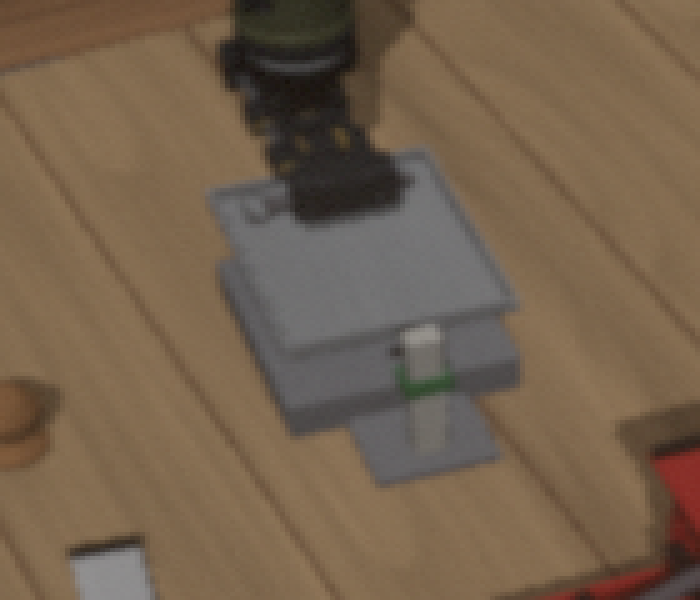

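```bash
cat > panz.py <<'E'
from g import *
import sys
def panz(d):
    W=cloud(d);L=(W-PAN)@np.stack([SX,SY,Z],1)
    q=L[(abs(L[...,0])<.05)&(L[...,1]>.03)&(L[...,1]<.08)&(abs(L[...,2])<.09)];return 130+1000*np.median(q[:,2]),len(q)
if __name__=="__main__": print(panz(load(sys.argv[1])))
E
python3 panz.py scene0.npz; python3 panz.py s1.npz
```

```text
(np.float64(127.66508107074561), 561)
(np.float64(111.22359477326472), 550)
```

The pan has sunk 16 mm, so it carries the anchor's whole weight. Releasing.

```bash
python3 -m inch '[[0,0,0,0,0,0],[0,0,0,0,0,0],[0,0,0,0,0,0],[0,0,0,0,0,0]]' 24 40
python3 -m inch '[[0,-5,0,0,0,0],[0,-10,0,0,0,0],[0,-20,0,0,0,0],[0,-30,0,0,0,0],[0,-35,0,0,0,0],[0,-35,0,0,0,0],[0,-30,0,0,0,0]]'
python3 - <<'E'
from g import *
from panz import panz
from plant import r
d=r.snapshot("scene");np.savez("s1.npz",**d);print(panz(d))
delta(grasp(2,.16),RG)
cv2.imwrite("pics/s8.png",cv2.resize(d["img"][70:220,170:310],None,fx=5,fy=4,interpolation=3)[...,::-1])
E
```

```text
clock: 9.53
tool_pos: [0.4789, -0.3062, 0.1202]
eef_rot: [0.53, 0.47, -0.469, -0.528]
contact_force: [0.0, 0.3, 0.1]
opening: 0.274
clock: 10.12
tool_pos: [0.4787, -0.3058, 0.2885]
eef_rot: [0.531, 0.47, -0.468, -0.527]
contact_force: [0.6, -0.0, -0.2]
opening: 0.275
(np.float64(111.16533828787834), 490)
t 10.17 tcp [ 0.4816 -0.3074  0.2941] q [ 0.6053  0.5459 -0.194   1.6758  0.127   0.9163  1.8135] F [ 1.0596 -0.8879  2.4936] op 24.0
turn [ 0.5732 -0.0338  0.0038] | 0.5742323066925923
shift before turn [509.6439  80.6318 -19.6962]  after turn [508.2383  50.4429 -75.9979]  world [ 81.8716 503.0169 -83.0508]
```

View pics/s8.png

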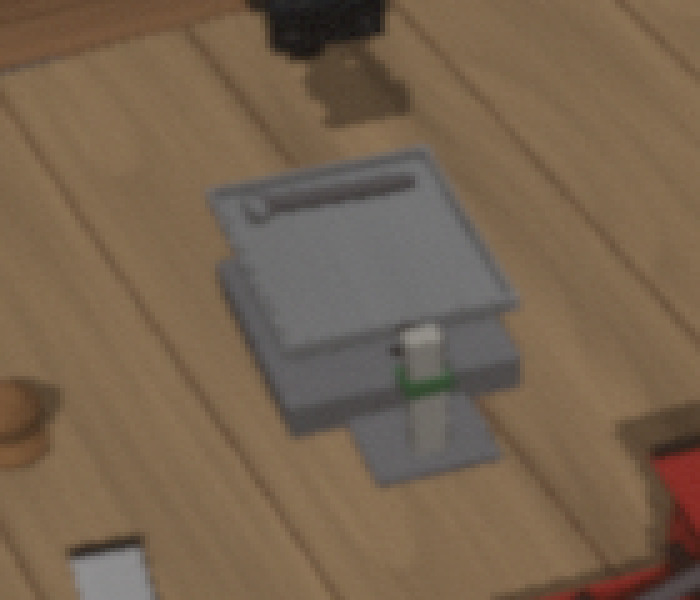

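Anchor 1 lies flat in the pan at px (330,195), and the pointer is at about 121 mm. Going back for anchor 2.

```bash
python3 -m inch '[[15,-5,-2,0,0,0],[30,-5,-2,0,0,0],[38,0,-3,0,0,0],[38,0,-3,0,0,0],[38,0,-3,0,0,0],[38,0,-3,0,0,0],[38,0,-3,0,0,0],[38,0,-3,0,0,0],[38,0,-3,0,0,0],[38,0,-3,0,0,0],[38,0,-3,0,0,0],[38,0,-3,0,0,0]]' 38
python3 -m inch '[[35,0,-4,0,0,0],[30,0,-4,0.1,-0.005,0],[15,0,0,0.115,-0.007,0.001],[5,0,0,0.115,-0.007,0.001],[0,0,0,0.115,-0.007,0.001],[0,0,0,0.115,-0.007,0.001],[0,0,0,0,0,0],[0,0,0,0,0,0]]'
python3 - <<'E'
from g import *
delta(grasp(2,.1),RG)
E
```

```text
clock: 11.17
tool_pos: [0.5618, 0.115, 0.2945]
eef_rot: [0.529, 0.469, -0.47, -0.528]
contact_force: [1.2, -0.4, 0.2]
opening: 0.429
clock: 11.83
tool_pos: [0.5805, 0.196, 0.2918]
eef_rot: [-0.356, -0.328, 0.591, 0.646]
contact_force: [-0.5, 0.9, 1.1]
opening: 0.431
t 11.83 tcp [0.5805 0.196  0.2918] q [-0.2009  0.9286 -0.2495  0.9916 -0.0576  1.7374  1.0857] F [-0.4914  0.8702  1.0674] op 38.0
turn [-0.0018  0.0016  0.0029] | 0.0037620600731763936
shift before turn [ -2.2999 137.4225 -28.6805]  after turn [ -1.856  137.4791 -28.4405]  world [ -48.7103    2.3985 -131.6601]
```

```bash
python3 -m inch '[[-1,25,-9,0,0,0],[-1,35,-10,0,0,0],[0,38,-9,0,0,0],[0,38,0,0,0,0],[0,35,0,0,0,0],[0,25,0,0,0,0],[0,5,0,0,0,0],[0,0,0,0,0,0],[0,0,0,0,0,0],[0,0,0,0,0,0]]'
python3 - <<'E'
from g import *
delta(grasp(2,0),RG)
E
```

```text
clock: 12.67
tool_pos: [0.5009, 0.2023, 0.1116]
eef_rot: [-0.358, -0.332, 0.588, 0.645]
contact_force: [-0.2, -0.8, 1.1]
opening: 0.429
t 12.67 tcp [0.5009 0.2023 0.1116] q [-0.2056  1.0044 -0.2654  1.4383 -0.0358  1.2073  1.0992] F [-0.1718 -0.8071  1.0917] op 37.8
turn [0.0069 0.003  0.006 ] | 0.009633706158370515
shift before turn [-1.4085 42.316  -0.369 ]  after turn [-1.1525 42.3201 -0.6651]  world [-21.8795   0.7573 -36.2419]
```

```bash
python3 -m inch '[[-1,12,0,0.006,0.002,0.005],[0,15,0,0,0,0],[0,0,0,0,0,0],[0,0,0,0,0,0]]'
python3 - <<'E'
from g import *
delta(grasp(2,0),RG)
E
```

```text
clock: 13.0
tool_pos: [0.4841, 0.2019, 0.0865]
eef_rot: [-0.356, -0.326, 0.592, 0.645]
contact_force: [0.8, 0.2, -0.1]
opening: 0.432
t 13.0 tcp [0.4841 0.2019 0.0865] q [-0.2114  1.0292 -0.2651  1.4861 -0.0327  1.1485  1.0962] F [ 0.8091  0.217  -0.079 ] op 38.1
turn [-0.0053  0.0005 -0.0013] | 0.005511014322939863
shift before turn [ 0.7022 12.192  -1.5693]  after turn [ 0.687  12.2011 -1.5039]  world [ -5.1106   1.1367 -11.1441]
```

```bash
python3 -m inch '[[0,6,-1,0,0,0],[0,6,0,0,0,0],[0,0,0,0,0,0],[0,0,0,0,0,0]]'
python3 -m inch '[[0,0,0,0,0,0],[0,0,0,0,0,0],[0,0,0,0,0,0],[0,0,0,0,0,0],[0,0,0,0,0,0]]' 0 40
python3 -m inch '[[0,-5,0,0,0,0],[0,-10,0,0,0,0],[0,-20,0,0,0,0],[0,-25,0,0,0,0],[0,-30,0,0,0,0],[0,-30,0,0,0,0],[0,-30,0,0,0,0],[0,-30,0,0,0,0],[0,-10,0,0,0,0],[0,0,0,0,0,0]]'
python3 - <<'E'
from g import *
from plant import r
d=r.snapshot("scene");np.savez("s1.npz",**d)
cv2.imwrite("pics/s9.png",cv2.resize(d["img"][130:310,200:380],None,fx=4,fy=3.3,interpolation=3)[...,::-1])
P=PAN+SY*(-.010)+SX*.009+Z*.1
delta(P,RP)
E
```

```text
clock: 13.33
tool_pos: [0.4786, 0.2024, 0.0758]
eef_rot: [-0.356, -0.326, 0.592, 0.645]
contact_force: [-0.7, -0.0, -0.3]
opening: 0.433
clock: 13.75
tool_pos: [0.4791, 0.2025, 0.0761]
eef_rot: [-0.356, -0.326, 0.592, 0.645]
contact_force: [0.5, -0.5, 1.1]
opening: 0.172
clock: 14.58
tool_pos: [0.5823, 0.1938, 0.2389]
eef_rot: [-0.358, -0.328, 0.59, 0.645]
contact_force: [-0.2, 0.1, -1.3]
opening: 0.167
t 14.63 tcp [0.5806 0.1937 0.2372] q [-0.1965  0.9736 -0.2468  1.0552 -0.0436  1.6337  1.1022] F [ 0.1328 -0.2512 -0.7635] op 14.8
turn [-0.5608  0.0292 -0.0082] | 0.5615868059581758
shift before turn [-459.3364   36.0402   44.0693]  after turn [-460.8214    7.1631   42.6994]  world [ -96.1721 -452.6925   -7.1631]
```

View pics/s9.png

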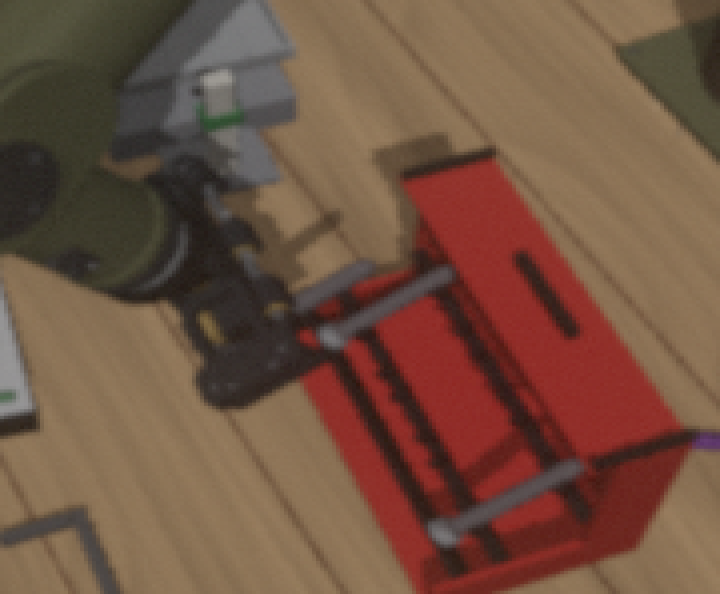

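Anchor 2 is held at px (340,285), and the two outer anchors are still in the rack. Carrying it over.

```bash
python3 -m inch '[[0,-10,0,-0.112,0.006,-0.002],[0,-10,0,-0.112,0.006,-0.002],[0,-10,0,-0.112,0.006,-0.002],[-5,-10,0,-0.112,0.006,-0.002],[-15,-10,0,-0.112,0.006,0],[-25,0,3,0,0,0],[-35,0,4,0,0,0],[-37,0,4,0,0,0],[-37,0,4,0,0,0],[-37,0,4,0,0,0],[-37,0,4,0,0,0],[-37,0,4,0,0,0]]'
python3 -m inch '[[-37,0,4,0,0,0],[-37,0,4,0,0,0],[-37,0,4,0,0,0],[-35,0,4,0,0,0],[-25,0,2,0,0,0],[-15,0,0,0,0,0],[0,0,0,0,0,0],[0,0,0,0,0,0]]'
python3 - <<'E'
from g import *
from plant import r
d=r.snapshot("scene");np.savez("s1.npz",**d)
cv2.imwrite("pics/s10.png",cv2.resize(d["img"][40:220,170:340],None,fx=4,fy=3.3,interpolation=3)[...,::-1])
P=PAN+SY*(-.010)+SX*.009+Z*(-.014)
delta(P,RP)
E
python3 held.py s1.npz
```

```text
clock: 15.63
tool_pos: [0.5357, -0.0689, 0.2823]
eef_rot: [-0.527, -0.468, 0.472, 0.53]
contact_force: [0.5, -1.0, -1.4]
opening: 0.166
clock: 16.3
tool_pos: [0.4974, -0.2498, 0.2827]
eef_rot: [-0.527, -0.468, 0.471, 0.53]
contact_force: [0.3, 1.1, -1.2]
opening: 0.17
t 16.35 tcp [ 0.4981 -0.2485  0.2829] q [ 0.4991  0.5474 -0.1952  1.714   0.1298  0.8983  1.7049] F [ 0.7852 -0.7214 -1.3699] op 14.4
turn [-0.0054  0.0009  0.0008] | 0.0055097257177551115
shift before turn [-12.174  167.002   11.4659]  after turn [-12.0456 166.9481  12.3522]  world [ -13.6732  -10.5222 -166.9481]
81
-0.055 8 [  1.8917  -5.9739 -50.6277] top y -11.680314097102023 bot 3.237598090113467
-0.045 28 [  6.0267 -11.0232 -45.3629] top y -14.823739804440446 bot 4.221785130115321
-0.035 20 [  4.1395  -7.9028 -35.5226] top y -13.662794037089105 bot 2.295866365799
-0.025 15 [  4.6058  -8.2702 -26.2272] top y -11.289622273373217 bot 1.404535724270958
0.055 1 [ 4.5464  2.278  59.5797] top y 2.278023387125522 bot 2.278023387125522
0.065 9 [ 3.4875 -5.5324 63.6189] top y -9.010639025681378 bot -3.6196662745647803
z ext -51.16699698136724 68.57387048138972
```

View pics/s10.png

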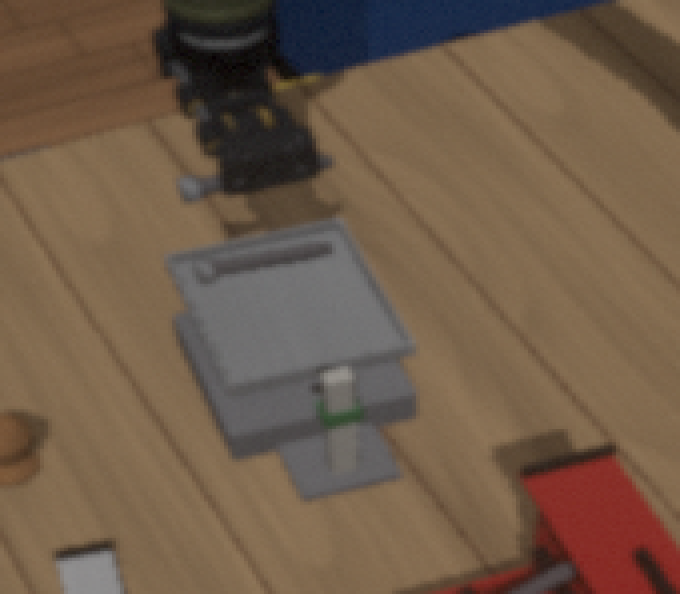

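```bash
python3 -m inch '[[-6,15,6,-0.005,0,0],[-6,30,6,0,0,0],[0,30,0,0,0,0],[0,30,0,0,0,0],[0,20,0,0,0,0],[0,15,0,0,0,0],[0,10,0,0,0,0],[0,5,0,0,0,0],[0,5,0,0,0,0],[0,5,0,0,0,0],[0,0,0,0,0,0],[0,0,0,0,0,0]]'
python3 - <<'E'
from g import *
from plant import r
from panz import panz
d=r.snapshot("scene");np.savez("s1.npz",**d);print(panz(d))
cv2.imwrite("pics/s11.png",cv2.resize(d["img"][70:220,170:310],None,fx=5,fy=4,interpolation=3)[...,::-1])
P=PAN+SY*(-.010)+SX*.009+Z*(-.025)
delta(P,RP)
E
```

```text
clock: 17.35
tool_pos: [0.4861, -0.2611, 0.1194]
eef_rot: [0.529, 0.47, -0.47, -0.527]
contact_force: [0.3, -0.2, -0.6]
opening: 0.167
(np.float64(110.19484619246015), 588)
t 17.4 tcp [ 0.4861 -0.2612  0.1195] q [ 0.4913  0.7682 -0.1377  1.8949  0.206   0.4887  1.6632] F [ 0.3217  0.3092 -0.589 ] op 15.1
turn [ 0.0031 -0.0005 -0.0015] | 0.003458267173030905
shift before turn [ 2.0724 14.5176  1.9596]  after turn [ 2.0511 14.5267  1.9142]  world [ -1.6618   2.2604 -14.5267]
```

View pics/s11.png

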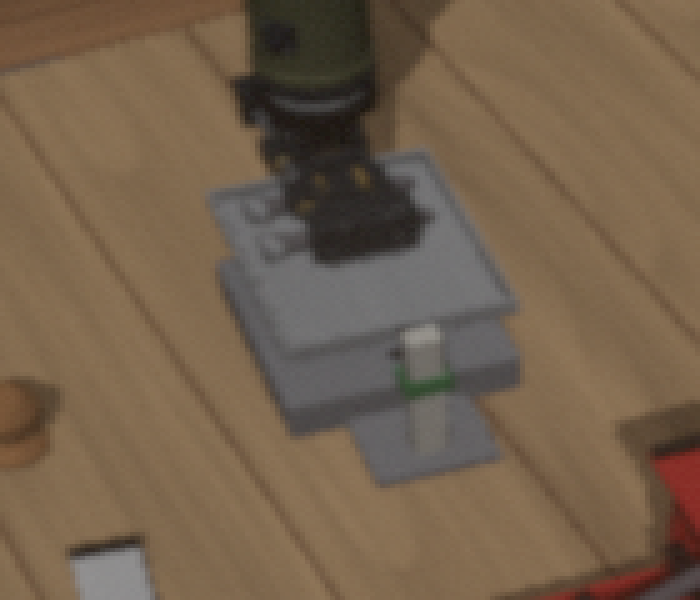

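Contact has just begun. Lowering another 14 mm so the pan takes the weight.

```bash
python3 -m inch '[[0,5,0,0,0,0],[0,5,0,0,0,0],[0,4,0,0,0,0],[0,0,0,0,0,0],[0,0,0,0,0,0],[0,0,0,0,0,0]]'
python3 - <<'E'
from g import *
from plant import r
from panz import panz
d=r.snapshot("scene");np.savez("s1.npz",**d);print(panz(d))
S=st();print(S["tool_pos"],S["contact_force"])
E
```

```text
clock: 17.9
tool_pos: [0.486, -0.2612, 0.105]
eef_rot: [0.529, 0.47, -0.47, -0.528]
contact_force: [0.1, 0.4, 0.7]
opening: 0.167
(np.float64(98.22145619183985), 691)
[ 0.486  -0.2613  0.1051] [ 0.0286 -0.1614  0.7623]
```

```bash
python3 -m inch '[[0,1,0,0,0,0],[0,0,0,0,0,0],[0,0,0,0,0,0]]'
python3 -m inch '[[0,0,0,0,0,0],[0,0,0,0,0,0],[0,0,0,0,0,0],[0,0,0,0,0,0]]' 24
python3 -m inch '[[0,-5,0,0,0,0],[0,-10,0,0,0,0],[0,-20,0,0,0,0],[0,-30,0,0,0,0],[0,-38,0,0,0,0],[0,-38,0,0,0,0],[0,-35,0,0,0,0],[0,-20,0,0,0,0],[0,0,0,0,0,0]]'
python3 - <<'E'
from g import *
from panz import panz
from plant import r
d=r.snapshot("scene");np.savez("s2.npz",**d);print(panz(d))
t=r.snapshot("top");np.savez("t2.npz",**t);print(panz(t),panz(load("top0.npz")))
cv2.imwrite("pics/s12.png",cv2.resize(d["img"][90:190,205:285],None,fx=8,fy=6,interpolation=3)[...,::-1])
cv2.imwrite("pics/t12.png",cv2.resize(t["img"][195:275,335:435],None,fx=7,fy=7,interpolation=3)[...,::-1])
E
```

```text
clock: 18.2
tool_pos: [0.486, -0.2613, 0.104]
eef_rot: [0.529, 0.47, -0.47, -0.528]
contact_force: [1.0, -0.2, 0.3]
opening: 0.17
clock: 18.53
tool_pos: [0.4855, -0.261, 0.1039]
eef_rot: [0.529, 0.47, -0.47, -0.528]
contact_force: [-0.5, -0.5, -0.1]
opening: 0.273
clock: 19.28
tool_pos: [0.4879, -0.2618, 0.3059]
eef_rot: [0.533, 0.471, -0.468, -0.524]
contact_force: [0.7, -0.1, -0.8]
opening: 0.27
(np.float64(98.85254089689185), 430)
(np.float64(101.08714981689937), 462) (np.float64(130.89706548675503), 481)
```

View pics/s12.png

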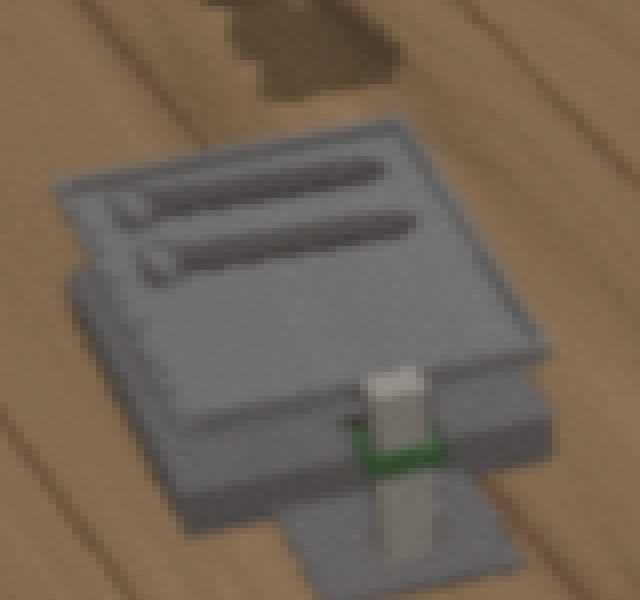

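View pics/t12.png

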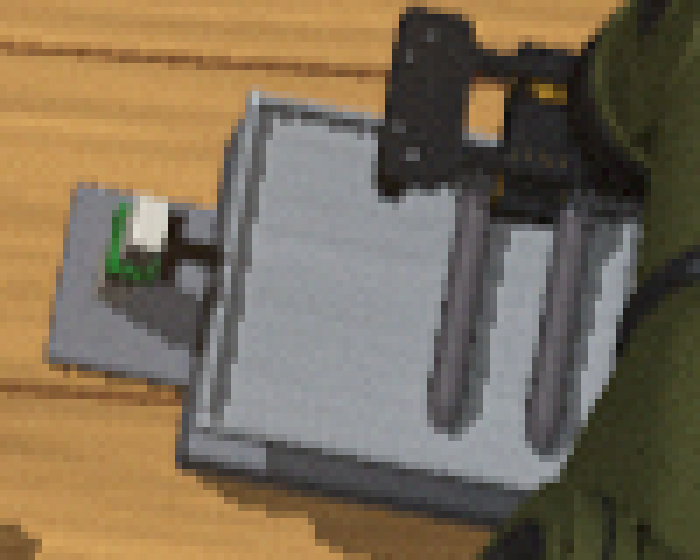

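Run:
```python
from g import *
for f in("scene0","s2","top0","t2"):
    d=load(f+".npz");W=cloud(d);im=d["img"].astype(int)
    L=1000*((W-PAN)@np.stack([SX,SY,Z],1));L[...,2]+=130
    dark=(im.max(-1)<62)&(abs(L[...,0])<25)&(L[...,1]>85)&(L[...,1]<150)&(L[...,2]>70)&(L[...,2]<160)
    v,u=np.nonzero(dark);print(f,"dark");print([(int(a),int(b),*[int(x) for x in L[b,a]]) for a,b in zip(u,v)][:22])
    g=(im[...,1]>im[...,0]+8)&(im[...,1]>im[...,2]+8)&(abs(L[...,0])<30)&(L[...,1]>100)&(L[...,1]<165)
    v,u=np.nonzero(g);print("green",[(int(a),int(b),*[int(x) for x in L[b,a]]) for a,b in zip(u,v)][:60])
```

```text
scene0 dark
[(251, 148, -3, 102, 136), (250, 149, 2, 112, 144), (251, 149, -1, 108, 138), (252, 149, -3, 111, 141), (250, 150, 3, 113, 141), (251, 150, 0, 114, 141), (252, 150, -2, 113, 138)]
green [(249, 161, 14, 130, 110), (249, 162, 14, 130, 106), (250, 162, 12, 136, 111), (249, 163, 15, 134, 105), (250, 163, 13, 137, 108), (258, 163, -11, 145, 106), (259, 163, -13, 147, 108), (249, 164, 15, 132, 98), (250, 164, 14, 141, 108), (255, 164, 0, 148, 110), (256, 164, -3, 148, 109), (257, 164, -6, 148, 107), (258, 164, -9, 149, 106), (259, 164, -13, 148, 104), (250, 165, 15, 144, 107), (251, 165, 12, 147, 109), (252, 165, 10, 149, 110), (253, 165, 6, 149, 109), (254, 165, 4, 151, 110), (255, 165, 0, 149, 106), (256, 165, -2, 150, 106), (257, 165, -5, 152, 106), (258, 165, -9, 151, 104), (259, 165, -11, 153, 106), (250, 166, 15, 145, 103), (251, 166, 12, 146, 102), (252, 166, 10, 150, 106), (253, 166, 7, 150, 105), (254, 166, 3, 149, 103), (255, 166, 1, 154, 108), (256, 166, -2, 150, 101), (257, 166, -6, 149, 98), (258, 166, -8, 153, 102), (259, 166, -12, 151, 97), (251, 167, 14, 150, 10
[... 3992 characters left out ...]
8, 3, 144, 107), (351, 229, 0, 147, 107), (352, 229, -2, 145, 116), (350, 230, 6, 145, 56), (351, 230, -4, 147, 110), (350, 231, 3, 144, 51), (351, 231, -8, 146, 111), (350, 232, -8, 148, 95), (351, 232, -11, 146, 114), (352, 232, -13, 144, 122), (353, 232, -10, 140, 113), (357, 232, -8, 127, 115), (350, 233, -13, 148, 104), (351, 233, -14, 145, 113), (352, 233, -13, 142, 109), (353, 233, -13, 139, 110), (354, 233, -13, 136, 112), (355, 233, -12, 133, 114), (356, 233, -11, 129, 112), (357, 233, -10, 126, 107), (352, 234, -14, 140, 98), (353, 234, -14, 137, 101), (354, 234, -16, 135, 113), (355, 234, -15, 132, 112), (356, 234, -13, 128, 105), (357, 234, 6, 116, 14), (356, 235, -16, 128, 105)]
```

```bash
cat > band.py <<'E'
from g import *
from plant import r
from scipy.optimize import curve_fit
from scipy.special import erf
from panz import panz
ims=[load("scene0.npz")["img"].astype(float)]
s=load("s2.npz");ims.append(s["img"].astype(float));pz=[];pt=[]
for i in range(6):
    d=r.snapshot("scene");ims.append(d["img"].astype(float));pz.append(panz(d)[0]); pt.append(panz(r.snapshot("top"))[0])
print("pan scene",np.mean(pz),pz,"top",np.mean(pt),"zero",panz(load("scene0.npz"))[0],panz(load("top0.npz"))[0])
im=np.mean(ims,0);np.save("avg.npy",im)
S=lambda v,a,w:.5*(1+erf((v-a)/w))
for u in range(252,258):
    v=np.arange(153,163);I=im[153:163,u,0]
    e,_=curve_fit(lambda v,a,A,B,w:A+B*S(v,a,w),v,I,[155.5,148,-35,1])
    v2=np.arange(158,174);g=im[158:174,u,1]-im[158:174,u,0]
    b,_=curve_fit(lambda v,a,c,A,B,w:A+B*(S(v,a,w)-S(v,c,w)),v2,g,[164.5,168.5,-4,27,.8])
    # local mapping: find z such that row difference matches, on front face at that column
    zs=np.arange(.085,.1551,.0005);dx=(254.2-u)/3.65*.012
    rows=proj(s,np.array([PAN*[1,1,0]+SY*.143+SX*dx+Z*z for z in zs]))[:,1]
    f=lambda dr:np.interp(dr,(rows-rows[-1])[::-1],zs[::-1])
    print(u,"edge",e[0].round(2),"band",b[:2].round(2),"z top/bot",f(b[0]-e[0]).round(4),f(b[1]-e[0]).round(4))
E
python3 band.py
```

```text
pan scene 98.90975773062387 [np.float64(99.02887775534305), np.float64(99.00397119878036), np.float64(98.93116626781233), np.float64(98.59303011680498), np.float64(99.09028117360415), np.float64(98.81121987139824)] top 101.29810710606387 zero 127.66508107074561 130.89706548675503
252 edge 156.11 band [164.7  169.01] z top/bot 0.1132 0.0913
253 edge 155.88 band [164.81 168.84] z top/bot 0.1115 0.0911
254 edge 155.51 band [164.42 168.45] z top/bot 0.1116 0.0912
255 edge 155.11 band [164.04 168.28] z top/bot 0.1115 0.09
256 edge 155.0 band [163.79 168.08] z top/bot 0.1123 0.0906
257 edge 155.1 band [163.51 167.71] z top/bot 0.1142 0.093
```

```bash
python3 - <<'E'
from g import *
d=load("s2.npz");im=np.load("avg.npy");a0=load("scene0.npz")["img"].astype(float);a2=im
B=PAN*[1,1,0]
off=np.array([254,155.51])-proj(d,[B+SY*.143+Z*.155])[0];print("off",off)
for z in(.138,.1088,.112,.103,.094):
    print(z,"tip(14,122)",proj(d,[B+SX*.013+SY*.122+Z*z])[0]+[0,off[1]],"band back-corner",proj(d,[B+SX*.0144+SY*.125+Z*z])[0]+[0,off[1]],"front corner",proj(d,[B+SX*.0144+SY*.1454+Z*z])[0]+[0,off[1]])
for n,a in(("0",a0),("2",load("s2.npz")["img"].astype(float))):
    print(n);print(a[152:168,246:252].mean(-1).round().astype(int))
E
python3 - <<'E'
import numpy as np,cv2
a=cv2.imread('pics/s12.png')
E
```

```text
off [0.1068 1.9516]
0.138 tip(14,122) [248.0778 155.3451] band back-corner [247.9531 156.1417] front corner [249.982  160.8169]
0.1088 tip(14,122) [248.5091 161.2995] band back-corner [248.3872 162.0899] front corner [250.383  166.7275]
0.112 tip(14,122) [248.4626 160.6574] band back-corner [248.3403 161.4484] front corner [250.3398 166.0901]
0.103 tip(14,122) [248.5929 162.4571] band back-corner [248.4715 163.2462] front corner [250.4609 167.8762]
0.094 tip(14,122) [248.7219 164.2372] band back-corner [248.6013 165.0243] front corner [250.5808 169.6427]
0
[[ 93  91  93  89  92 105]
 [ 95  87  78  81 107 128]
 [ 95  81  66  67 106 132]
 [ 95  85  72  71  95 127]
 [ 99  93  90  87  91 112]
 [100  99  97  95  90 101]
 [100 100 100  97  89  95]
 [ 99  99  99  96  87  94]
 [ 97  99  98  93  86  93]
 [100  97  95  87  79  88]
 [100  98  91  79  72  82]
 [ 98  96  88  75  70  80]
 [ 99  99  92  75  68  76]
 [ 99  95  93  74  66  72]
 [ 94  90  84  73  61  61]
 [ 86  81  79  70  62  59]]
2
[[113 113 112 108 115 125]
 [110 107 104 101 118 132]
 [100  95  92  89 108 133]
 [ 90  87  82  78  94 125]
 [ 87  89  86  80  85 110]
 [ 90  92  91  90  87  99]
 [ 95  95  92  90  81  93]
 [ 97  90  77  71  72  87]
 [ 95  83  69  56  64  88]
 [ 98  88  77  64  64  85]
 [ 98  94  85  72  70  83]
 [ 98  95  87  74  69  79]
 [ 98  98  91  73  66  76]
 [ 97  94  90  74  66  67]
 [ 93  90  82  73  61  59]
 [ 83  82  78  71  62  58]]
```

Measured three ways, the pointer is at about 108.5 mm. The band spans about 94–112 mm, so two anchors are the right portion; a third would bring the pointer to about 94 mm, on the lower edge. I'll take a last overview, then hand in.

Run:
```python
from g import *
from plant import r
d=r.snapshot("scene");cv2.imwrite("pics/fin.png",d["img"][...,::-1])
S=st();print(S["clock"],S["tool_pos"],S["contact_force"])
```

```text
20.0333 [ 0.4854 -0.2608  0.2998] [0.1455 0.2178 0.2018]
```

View pics/fin.png

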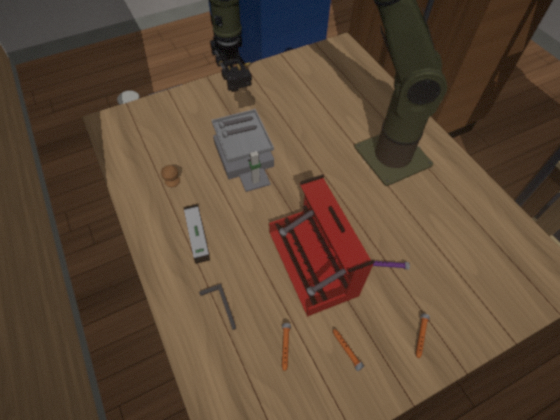

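Two anchors lie in the pan at px (240,127) and two remain in the rack at (297,222) and (327,283). The level, knob and key have not moved, and the gripper is clear.

```bash
python3 -c "
from plant import r
print(r.finish_job())"
```

```text
the job is handed in; nothing more can be done
None
```

I moved the two middle anchors from the rack to the pan one at a time. Each was lowered until the pan carried most or all of its weight before I opened the fingers. I handed the job in at about 20 s, with the gripper clear, well above the pan.

**Pan and pointer:** the pan sank 28.8 mm by the scene camera, 29.6 mm by the top camera, and 29.6 mm by the pointer's shift in the image. That puts the pointer at about 108–109 mm.

**Band:** I measured the green band at about 94–112 mm, with its middle near 103 mm. The pointer is inside it, about 3 mm below the upper edge. The measurement is good to 1–2 mm, so the margin is modest. A third anchor would have put the pointer at about 94 mm, right on the lower edge, so I stopped at two.

**Rest of the scene:** the last picture shows the two outer anchors still in the rack. The level, doorknob and hex key look undisturbed, though I checked those by eye only.

**Disagreement:** the scene camera read heights about 2 mm low at the pan and the top camera about 1 mm high. I used differences from the empty pan and the post's known height to cancel this.

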